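Slide a heavy bottle caddy back to its stop rail

TASK

Push the heavy bottle caddy back over the counter until the whole back of its blue base stands flush against the stop rail, not sticking out past either end of the rail. It is narrow and top-heavy: push only on the blue base, low down, so that it slides and does not tip, and bring it up to the rail gently, without ramming or forcing it; do not lift it, do not touch the white rack or the bottles above the base, and leave the pots, jar and tub around it where they are.

Things in the scene. Friction and masses are not known exactly. Their poses are not given: they have to be found in the camera images.
- caddy: Loose bottle caddy, about 0.8 kg. Its base is a solid blue box, 130 mm deep (x), 250 wide (y), 42 high, on a rubbery foot (friction on the counter 0.6 to 0.9). Its weight stands to the rear: pushed high up it tips over backward. Origin: centre of the base's underside. x from its front face (robot side) to its back face (rail side), y left, z up. Starts 60 to 100 mm short of the rail.
- rack: White rack fixed on the rear of the blue base, part of the caddy, 70 mm deep, 246 wide, from 42 to 135 mm height; its four bottles reach 250 mm. The robot must not touch them. In front of it the base makes a bare ledge 60 mm deep, so fingers held about straight down reach the front face below with the gripper's body over the ledge. Origin: 30 mm behind and 42 mm above the caddy's, same axes.
- caddy_front (a point): Middle of the front face of the blue base, the face to push, 15 mm above the counter; axes as the caddy.
- caddy_back (a point): Middle of the back face of the blue base, 15 mm above the counter; axes as the caddy.
- rail: The stop rail, fixed to the counter: an aluminium bar with a black rubber face toward the robot and a red cap at each end, 330 mm long over the caps (y), 33 mm deep and 30 mm high (caps 36 mm). Rigid: do not press the caddy on it with more than 40 N. Origin: middle of the rubber face, at counter height. x away from the robot, square to the face, y left along the rail, z up.
- jar: Bystander: white sprinkle jar with a purple-edged label, 72 mm diameter, 109 mm tall. Origin: centre of its underside. Stands loose on the counter; leave it alone.
- pot_red: Bystander: small round gel pot, red body, white lid, 45 mm diameter, 39 mm tall. Origin: centre of its underside. Stands loose on the counter; leave it alone.
- pot_green: Bystander: small round gel pot, green body, white lid, 45 mm diameter, 39 mm tall. Origin: centre of its underside. Stands loose on the counter; leave it alone.
- pot_yellow: Bystander: small round gel pot, yellow body, white lid, 45 mm diameter, 39 mm tall. Origin: centre of its underside. Stands loose on the counter; leave it alone.
- tub_m: Bystander: magenta tub with a blue lid, 107 mm diameter, 70 mm tall. Origin: centre of its underside. Stands loose on the counter; leave it alone.

How it is judged:
At the end, for the whole second after the job is handed in: The caddy stands upright and still on the counter, the middle of its back within 6 mm of the rail's face, square to the rail within 0.04 rad, and its middle within 40 mm of the rail's middle along the rail (so that it does not stick out past either end) (x of caddy_back in the frame of rail above -0.006 m and y of caddy_back in the frame of rail between -0.04 and 0.04 m and angle between the x axis of caddy and the x axis of rail, either way round below 0.04 rad and angle between caddy's own z axis and vertical below 0.04 rad and height (world z) of caddy below 0.004 m and linear speed of caddy below 0.01 m/s); the robot touches nothing.
It fails at once if the caddy tips by more than 0.14 rad (angle between caddy's own z axis and vertical above 0.14 rad).
It fails at once if the caddy is lifted by more than 15 mm (height (world z) of caddy above 0.015 m).
It fails at once if the robot presses on the white rack or the bottles with more than 1 N (contact force between any of the fingers, the arm and rack above 1 N).
It fails at once if the caddy is rammed or forced against the rail with more than 40 N (contact force between caddy and rail above 40 N).
It fails at once if a pot, the jar or the magenta tub is moved by more than 20 mm (distance of any of jar, pot_red, pot_green, pot_yellow, tub_m from where it was at the start of the episode above 0.02 m).
It also fails if it takes over 48 s, if anything falls off the work surface, if the arm or the gripper's body presses on something with over 40 N, if the wrist force passes 120 N, or if a joint passes its speed limit or range.

ROBOT

A 6-joint arm with a two-finger parallel gripper is mounted at the origin on a cart in front of the work surface, level with it; the furniture and walls round the work are solid. World frame = base frame: x ahead of the robot, y to its left, z up, the work surface at z = 0. Lengths are in m, angles in rad, forces in N, time in s.
With the tool pointing down it reaches from about 0.35 to 0.775 m from the base axis. Payload 7.3 kg.
Tool frame: the origin (TCP) lies at the very end of the fingers, on their centre line; the grasp point (between the pads) lies 19 mm behind it; z points along the fingers, y is the line along which they close (so a half turn about z gives the same grasp; the last joint's range is limited). The gripper opens to 92 mm and grips with 3 to 60 N. Pads are 19 mm wide; open, the fingers measure 130 mm over their backs; the gripper's body (75 mm by 190 mm) begins 47 mm behind the grasp point.
Start: joints at [-1.321, 0.342, 1.524, -0, 1.275, -0.146], TCP at [0.202, -0.484, 0.227] pointing down, gripper open.
Joint ranges: [-2.53, 2.53], [-0.77, 2.02], [0.04, 2.7], [-1, 4.14], [0.28, 2.66], [-3.11, 3.11]. Speed limits (rad/s): [2.57, 2.57, 3.14, 3.14, 3.14, 3.14].

INTERFACE

Orientations are given as [roll, pitch, yaw] about the fixed x, y, z axes, in that order (R = Rz(yaw) Ry(pitch) Rx(roll)).
In Python, from cell import observe, read_camera, get_calibration, hand_in, search_frame gives the robot as it stands.
- The arm moves only by the tool step_arm, never from a script. Its argument "commands" is a list of rows, each an object with "translation": the shift along the tool's x, y, z in mm, a list of three; "roll": the turn about the tool's z in rad. In form: [{"translation": [x, y, z], "roll": roll}, ...]. A call has 1 to 20 rows; each row shifts and turns the commanded pose from where the row before left it, along the tool's axes as they then stand; what a row does not reach is not made up. A row lasts 1/12 s, in which the tool goes at most 41.7 mm and 7.16 degrees, less where a joint would pass 70% of its speed; a pose out of reach is approached as far as the arm can. A call is refused whole if a number of a shift passes 41.7 or a number of a turn 0.125, either way. A call with a gripper value outside its range is refused whole. "fingers" is the opening, from 0 (shut) to 1 (fully open), set as the call begins (left out, the last holds). The fingers move at their own pace and stop on an object; "grip_force" is the grip in N (left out, the last holds). Time passes only in rows, so rows that do not move let the fingers close. It gives the time, the measured TCP pose, the force, the opening and the grip force at its end, in the units of the state.
- observe(): the state, without advancing time (a new reading comes with each control period).
- read_camera(name): name is "side" or "top"; returns the picture (384x512x3 uint8, red, green, blue); there is no depth.
- get_calibration(name): a dict with "camera_matrix" (3x3 intrinsics, pixels), "dist_coeffs" ([k1, k2, p1, p2, k3] as OpenCV has them; the pictures are not rectified), "world_from_camera" (4x4, takes a point from camera to world coordinates). Camera axes: x right, y up, looking along -z (the intrinsics and any distortion apply to the point x, -y, -z); pixel columns grow to the right and rows downward; lengths in m; the calibration is good to about 2 mm. A picture is of the moment at which its call begins. get_calibration takes no time and is no camera call.
- hand_in(): hands the job in; it is judged then, once.
Trained networks look in the newest picture that a camera, given by its name, has taken for a name from the list of things; names that differ only in an ending like _2 or _b are one class to them, and where a whole thing is asked for, a point or a joint stands for the part that bears it (a point fixed in the world has none). Each returns a list of dicts, best first, with "confidence" (0 to 1); they miss things now and then, are a little off and sometimes report something else, mostly with a low value. They report only what shows in the picture. A call takes as long as a camera call.
- search_frame(camera, name): "at" ([x, y, z] in m, in world coordinates, good to about 4 mm: the middle of the surface that is visible of it).
The state is a dict: "time": time; "qpos": joint angles; "qvel": joint speeds; "joint_efforts": joint torques, N m; "tool_pos": TCP position; "tool_rot": TCP orientation; "contact_force": force on the tool from outside, world axes, zero at the start; "torque": the same for the moment, N m; "opening": finger opening in m; "grip_force": force on a finger pad.
Only numpy, scipy, OpenCV 4.12 (cv2) and the standard library are available. Lean on these libraries where they do the work, as an engineer would, in place of code of your own. Each camera call takes 0.05 s, during which the arm holds its last target. There are 200 camera calls.

## Working session

There is one attempt and no reset: what is moved stays moved. The work goes in short steps, Python scripts to look and compute and a tool call to move; the robot and the scene stay as the last step left them, time stands still between calls to the robot, and variables do not carry over. Pictures are saved under pics/ and viewed, at most 10 in all, crops included, and the job is handed in when it is done.

Besides the shell and the picture viewer there is one more tool, called after ">>>" by a JSON object that holds its "api" and its "payload". step_arm: Moves the arm, as the interface text tells. Its arguments: {"type":"object","properties":{"commands":{"type":"array"},"fingers":{"type":"number"},"grip_force":{"type":"number"}},"required":["commands"]}

```bash
mkdir -p pics
python3 - <<'E'
from cell import *
import cv2,numpy as np
for c in ("top","side"):
    im=read_camera(c); cv2.imwrite(f"pics/{c}0.png",im[:,:,::-1])
    k=get_calibration(c);print(c,np.round(k["world_from_camera"],3).tolist(),np.round(k["camera_matrix"],1).tolist(),k["dist_coeffs"])
    for n in ("caddy","rail","caddy_front","caddy_back","jar","pot_red","pot_green","pot_yellow","tub_m"):
        print(n,[(np.round(d["at"],3).tolist(),round(d["confidence"],2)) for d in search_frame(c,n)[:2]])
s=observe();print(s)
E
```

```text
top [[0.008, 0.981, -0.196, 0.34], [-1.0, 0.009, 0.004, 0.211], [0.006, 0.196, 0.981, 1.034], [0.0, 0.0, 0.0, 1.0]] [[392.3, 0.0, 257.4], [0.0, 392.3, 192.9], [0.0, 0.0, 1.0]] [-0.05201306  0.          0.          0.          0.        ]
caddy [([0.51, 0.051, 0.092], 0.81)]
rail [([0.679, 0.037, 0.026], 0.84)]
caddy_front [([0.503, 0.048, 0.093], 0.76), ([0.676, 0.034, 0.028], 0.21)]
caddy_back [([0.504, 0.049, 0.097], 0.91)]
jar [([0.394, 0.441, 0.08], 0.84)]
pot_red [([0.52, 0.411, 0.042], 0.84), ([0.46, 0.406, 0.042], 0.17)]
pot_green [([0.506, 0.045, 0.101], 0.63), ([0.371, 0.346, 0.038], 0.56)]
pot_yellow [([0.459, 0.408, 0.041], 0.8)]
tub_m [([0.6, 0.417, 0.067], 0.63)]
side [[-0.999, 0.032, -0.02, 0.493], [-0.036, -0.65, 0.759, 1.023], [0.011, 0.76, 0.65, 0.773], [0.0, 0.0, 0.0, 1.0]] [[421.0, 0.0, 248.6], [0.0, 421.0, 189.3], [0.0, 0.0, 1.0]] [0.04635184 0.         0.         0.         0.        ]
caddy [([0.524, 0.104, 0.085], 0.62)]
rail [([0.666, -0.022, 0.024], 0.67)]
caddy_front [([0.522, 0.102, 0.086], 0.56)]
caddy_back [([0.523, 0.101, 0.085], 0.68)]
jar [([0.399, 0.4
[... 216 characters left out ...]
06, 0.44, 0.07], 0.76)]
{'time': 1.0, 'qpos': array([-1.32099864e+00,  3.41998767e-01,  1.52410744e+00, -4.26410406e-05,
        1.27541260e+00, -1.46049065e-01]), 'qvel': array([-0.00065249,  0.00029454,  0.00061516,  0.00022614, -0.00087521,
        0.00031165]), 'joint_efforts': array([-1.45243790e-03, -4.31142247e+01, -2.44483995e+01,  7.18196458e-02,
        4.82248818e-02,  3.39900737e-06]), 'tool_pos': array([ 0.20242161, -0.48441777,  0.22673855]), 'tool_rot': array([3.14152553e+00, 5.11084996e-05, 3.95859157e-01]), 'contact_force': array([-0.23826245,  0.60672347,  0.08898409]), 'torque': array([0.01193546, 0.00457925, 0.06417285]), 'grip_force': 0.0, 'opening': 0.09172556374303505}
```

View pics/top0.png

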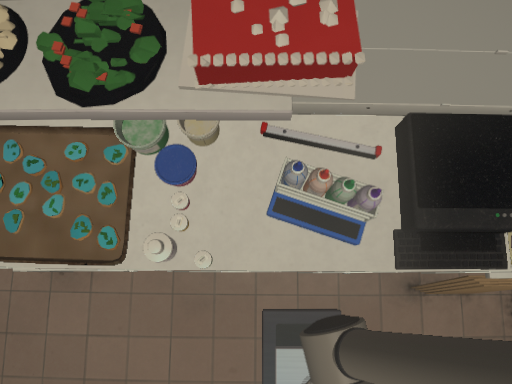

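View pics/side0.png

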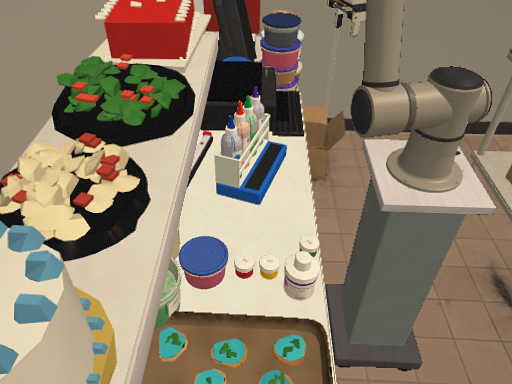

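The top view shows the rail from its left cap at (264,129) to its right cap at (379,152). The caddy's blue ledge is in front of it, from (270,205) to (362,235), turned by about the same angle. I'll measure both now.

```bash
cat > h.py <<'E'
from cell import *
import cv2,numpy as np
def w(c,px,z):
    k=get_calibration(c);T=np.array(k["world_from_camera"])
    u=cv2.undistortPoints(np.array(px,float).reshape(-1,1,2),np.array(k["camera_matrix"]),np.array(k["dist_coeffs"]))[:,0]
    d=np.c_[u[:,0],-u[:,1],-np.ones(len(u))]@T[:3,:3].T
    return T[:3,3]+d*((z-T[2,3])/d[:,2])[:,None]
def masks(im):
    hsv=cv2.cvtColor(im,cv2.COLOR_RGB2HSV);H,S,V=cv2.split(hsv)
    blue=((H>100)&(H<125)&(S>150)&(V>60)).astype(np.uint8)
    red=(((H<8)|(H>172))&(S>130)&(V>80)).astype(np.uint8)
    return blue,red
E
python3 - <<'E'
from h import *
im=read_camera("top")
b,r=masks(im)
b[:, :255]=0;b[:180]=0
r[:115]=0;r[165:]=0;r[:,:255]=0
n,l,s,ce=cv2.connectedComponentsWithStats(r)
print([(s[i].tolist(),ce[i].round(1).tolist()) for i in range(1,n) if s[i][4]>8])
c=max(cv2.findContours(b,cv2.RETR_EXTERNAL,cv2.CHAIN_APPROX_NONE)[0],key=cv2.contourArea)
h=cv2.convexHull(c);print(cv2.approxPolyDP(h,2.5,True)[:,0].tolist())
crop=cv2.resize(im[110:260,250:400],(750,600)[:2] if 0 else (600,600),interpolation=cv2.INTER_CUBIC)
cv2.imwrite("pics/crop.png",crop[:,:,::-1])
E
```

```text
[([261, 122, 6, 12, 54], [263.3, 127.2]), ([376, 146, 6, 11, 49], [378.0, 150.3])]Traceback (most recent call last):
  File "<stdin>", line 8, in <module>
ValueError: max() iterable argument is empty
```

Run:
```python
from h import *
im=read_camera("top")
print(im[198:206:2,278].tolist(), im[236,352:362:3].tolist())
crop=cv2.resize(im[110:260,250:400],(600,600),interpolation=cv2.INTER_CUBIC)
cv2.imwrite("pics/crop.png",crop[:,:,::-1])
i=im.astype(int); b=((i[...,2]-i[...,0]>50)&(i[...,2]-i[...,1]>30)).astype(np.uint8)
b[:, :255]=0;b[:180]=0
b=cv2.morphologyEx(b,cv2.MORPH_CLOSE,np.ones((3,3)))
c=max(cv2.findContours(b,cv2.RETR_EXTERNAL,cv2.CHAIN_APPROX_NONE)[0],key=cv2.contourArea)
h=cv2.convexHull(c);p=cv2.approxPolyDP(h,2,True)[:,0];print(p.tolist(),w("top",p,.042).round(3).tolist(),w("top",p,.0).round(3).tolist())
print(w("top",[[263.3,127.2],[378,150.3]],.034).round(4))
```

```text
[[61, 59, 55], [60, 58, 54], [61, 59, 55], [61, 59, 55]] [[60, 59, 55], [60, 59, 54], [63, 88, 134], [104, 114, 135]]
[[274, 192], [363, 222], [359, 242], [356, 244], [268, 214]] [[0.541, 0.164, 0.042], [0.465, -0.063, 0.042], [0.414, -0.051, 0.042], [0.408, -0.043, 0.042], [0.483, 0.18, 0.042]] [[0.549, 0.162, 0.0], [0.47, -0.075, 0.0], [0.417, -0.062, 0.0], [0.411, -0.054, 0.0], [0.489, 0.178, 0.0]]
[[ 0.7202  0.1926  0.034 ]
 [ 0.6587 -0.1149  0.034 ]]
```

View pics/crop.png

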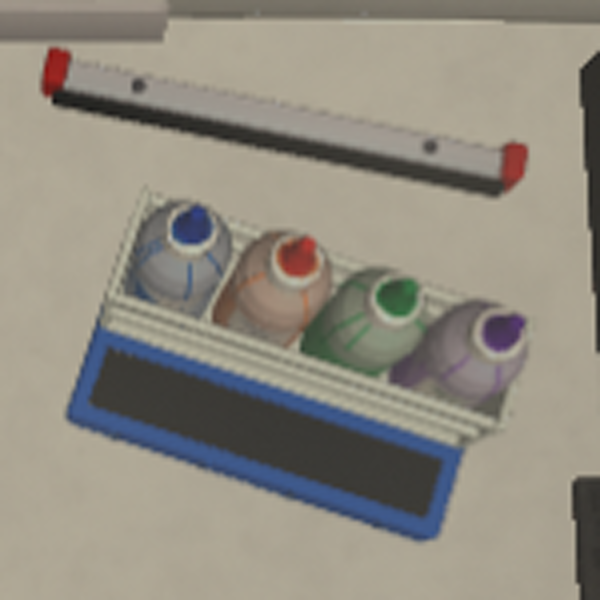

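Run:
```python
from h import *
p=lambda u,v:(250+(u+.5)/4-.5,110+(v+.5)/4-.5)
rb=w("top",[p(53,103),p(500,195)],0);print("rail bottom",rb.round(4).tolist())
cf=w("top",[p(68,416),p(430,541)],0);ct=w("top",[p(68,412),p(436,533)],.042)
print("caddy bottom",cf.round(4).tolist(),"top",ct.round(4).tolist())
for n,a in(("rail",rb),("cb",cf),("ct",ct)):
    d=a[0]-a[1];print(n,np.linalg.norm(d).round(3),"yaw",np.arctan2(-d[0],d[1]).round(3),"mid",a.mean(0).round(4))
```

```text
rail bottom [[0.7091, 0.193, 0.0], [0.6462, -0.1153, 0.0]]
caddy bottom [[0.4903, 0.182, 0.0], [0.4091, -0.0568, 0.0]] top [[0.4868, 0.1831, 0.042], [0.4113, -0.0499, 0.042]]
rail 0.315 yaw -0.201 mid [0.6777 0.0389 0.    ]
cb 0.252 yaw -0.328 mid [0.4497 0.0626 0.    ]
ct 0.245 yaw -0.313 mid [0.4491 0.0666 0.042 ]
```

>>> {"api": "step_arm", "payload": {"commands": [{"translation": [0,0,-40],"roll": 0.12},{"translation": [0,0,-40],"roll": 0.12},{"translation": [0,0,0],"roll": 0.12},{"translation": [0,0,0],"roll": 0.12},{"translation": [0,0,0],"roll": 0.12}], "fingers": 1}}

```text
time: 1.52
tool_pos: [0.2025, -0.4846, 0.3075]
tool_rot: [3.14, -0.001, -0.21]
contact_force: [-0.4, 0.8, -0.7]
opening: 0.0918
grip_force: 0.0
```

>>> {"api": "step_arm", "payload": {"commands": [{"translation": [8.2,-38.1,0],"roll": 0},{"translation": [8.2,-38.1,0],"roll": 0},{"translation": [8.2,-38.1,0],"roll": 0},{"translation": [8.2,-38.1,0],"roll": 0},{"translation": [8.2,-38.1,0],"roll": 0},{"translation": [8.2,-38.1,0],"roll": 0},{"translation": [8.2,-38.1,0],"roll": 0},{"translation": [8.2,-38.1,0],"roll": 0},{"translation": [2,-35.4,0],"roll": 0},{"translation": [2,-35.4,0],"roll": 0},{"translation": [2,-35.4,0],"roll": 0},{"translation": [2,-35.4,0],"roll": 0},{"translation": [2,-35.4,0],"roll": 0},{"translation": [2,-35.4,0],"roll": 0},{"translation": [2,-35.4,0],"roll": 0},{"translation": [2,-35.4,0],"roll": 0},{"translation": [0,0,0],"roll": 0}]}}

```text
time: 2.93
tool_pos: [0.4021, 0.0798, 0.3067]
tool_rot: [-3.139, -0.0, -0.198]
contact_force: [-0.7, 0.7, 0.3]
opening: 0.092
grip_force: 0.0
```

>>> {"api": "step_arm", "payload": {"commands": [{"translation": [0,0,38],"roll": 0},{"translation": [0,0,38],"roll": 0},{"translation": [0,0,38],"roll": 0},{"translation": [0,0,38],"roll": 0},{"translation": [0,0,38],"roll": 0},{"translation": [0,0,38],"roll": 0},{"translation": [0,0,30],"roll": 0},{"translation": [0,0,20],"roll": 0},{"translation": [0,0,10],"roll": 0},{"translation": [0,0,4],"roll": 0},{"translation": [0,0,0],"roll": 0}]}}

```text
time: 3.85
tool_pos: [0.4012, 0.0745, 0.0141]
tool_rot: [3.141, 0.002, -0.204]
contact_force: [-0.5, -0.0, 1.0]
opening: 0.0919
grip_force: 0.0
```

Run:
```python
from h import *
im=read_camera("top");s=observe();print(s["tool_pos"],s["contact_force"])
a=cv2.resize(im[110:260,250:400],(400,400),interpolation=cv2.INTER_CUBIC)
im=read_camera("side");b=cv2.resize(im[70:220,180:330],(400,400),interpolation=cv2.INTER_CUBIC)
cv2.imwrite("pics/c1.png",np.hstack([a,b])[:,:,::-1])
```

```text
[0.40175757 0.07456239 0.01484127] [0.56326874 0.40583053 0.99738558]
```

View pics/c1.png

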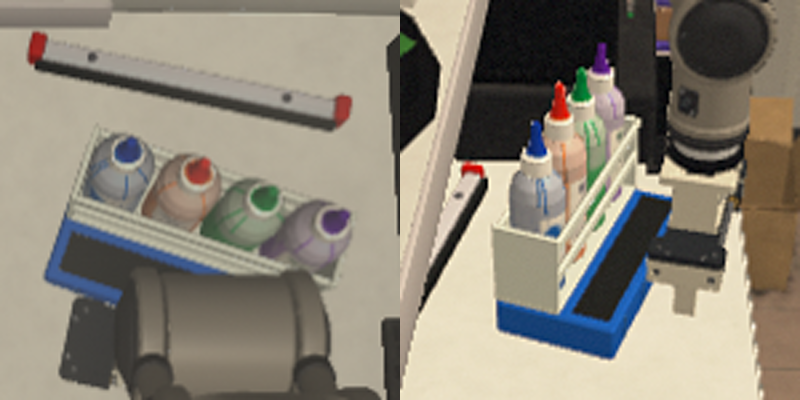

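The caddy hasn't moved, and the open fingers are down in front of the blue face. The gripper body clears the rack. I'll start pushing now.

>>> {"api": "step_arm", "payload": {"commands": [{"translation": [10,0,0],"roll": 0},{"translation": [10,0,0],"roll": 0},{"translation": [5,0,0],"roll": 0},{"translation": [3,0,0],"roll": 0},{"translation": [3,0,0],"roll": 0},{"translation": [3,0,0],"roll": 0},{"translation": [3,0,0],"roll": 0},{"translation": [3,-1,0],"roll": 0},{"translation": [3,-1,0],"roll": 0},{"translation": [3,-1,0],"roll": 0},{"translation": [3,-1,0],"roll": 0},{"translation": [3,-1,0],"roll": 0},{"translation": [3,-1,0],"roll": 0}]}}

```text
time: 5.03
tool_pos: [0.4553, 0.0693, 0.0145]
tool_rot: [3.141, 0.003, -0.205]
contact_force: [-5.2, -1.6, 2.9]
opening: 0.0917
grip_force: 2.3
```

Run:
```python
from h import *
im=read_camera("top");s=observe();print(s["tool_pos"],s["contact_force"])
a=cv2.resize(im[110:260,250:400],(400,400),interpolation=cv2.INTER_CUBIC)
im=read_camera("side");b=cv2.resize(im[70:220,180:330],(400,400),interpolation=cv2.INTER_CUBIC)
cv2.imwrite("pics/c2.png",np.hstack([a,b])[:,:,::-1])
```

```text
[0.4562402  0.06931154 0.01456878] [-2.53610258 -1.31970552 -0.4284    ]
```

View pics/c2.png

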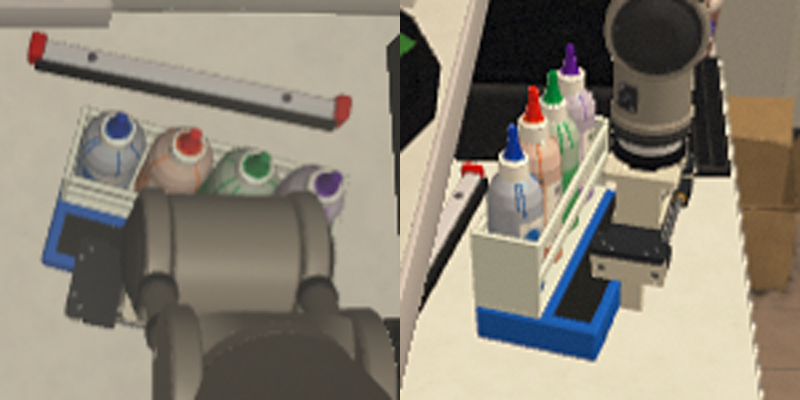

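```bash
cat >> h.py <<'E'
def tips(im):
    H,S,V=cv2.split(cv2.cvtColor(im,cv2.COLOR_RGB2HSV)); out=[]
    for lo,hi in((112,124),(127,142)):
        m=((H>=lo)&(H<=hi)&(S>100)&(V>50)).astype(np.uint8); m[:,:255]=0;m[:,395:]=0;m[:115]=0;m[260:]=0
        n,l,s,c=cv2.connectedComponentsWithStats(m); i=1+np.argmax(s[1:,4]); out.append(c[i]); print(s[i].tolist(),end=" ")
    a=w("top",out,.24); d=a[0]-a[1]; yaw=np.arctan2(-d[0],d[1]); m=a.mean(0)
    R=np.array([[.98,-.199],[.199,.98]]); print("tips in rail",(R@(m[:2]-[.6777,.039])).round(4),"yaw rel",(yaw+.201).round(3))
E
python3 - <<'E'
from h import *
tips(cv2.imread("pics/top0.png")[:,:,::-1].copy()); tips(read_camera("top"))
E
```

```text
[294, 162, 8, 9, 51] [373, 194, 5, 3, 12] tips in rail [-0.1497 -0.0253] yaw rel -0.158
[290, 152, 9, 9, 55] [369, 175, 9, 8, 30] tips in rail [-0.1234 -0.0155] yaw rel -0.072
```

>>> {"api": "step_arm", "payload": {"commands": [{"translation": [3,-1.2,0],"roll": -0.003},{"translation": [3,-1.2,0],"roll": -0.003},{"translation": [3,-1.2,0],"roll": -0.003},{"translation": [3,-1.2,0],"roll": -0.003},{"translation": [3,-1.2,0],"roll": -0.003},{"translation": [3,-1.2,0],"roll": -0.003},{"translation": [3,-1.2,0],"roll": -0.003},{"translation": [3,-1.2,0],"roll": -0.003},{"translation": [3,-1.2,0],"roll": -0.003},{"translation": [3,-1.2,0],"roll": -0.003},{"translation": [3,-1.2,0],"roll": 0},{"translation": [3,-1.2,0],"roll": 0}]}}

```text
time: 6.18
tool_pos: [0.495, 0.077, 0.0147]
tool_rot: [3.141, -0.0, -0.174]
contact_force: [-2.3, -0.9, -1.4]
opening: 0.0919
grip_force: 1.4
```

```bash
sed -i 's/(127,142)/(126,155)/;s/S>100/S>75/' h.py
python3 - <<'E'
from h import *
im=read_camera("top");s=observe();print(s["tool_pos"],s["tool_rot"],s["contact_force"])
tips(cv2.imread("pics/top0.png")[:,:,::-1].copy()); tips(im)
a=cv2.resize(im[110:260,250:400],(400,400),interpolation=cv2.INTER_CUBIC)
im=read_camera("side");b=cv2.resize(im[70:220,180:330],(400,400),interpolation=cv2.INTER_CUBIC)
cv2.imwrite("pics/c3.png",np.hstack([a,b])[:,:,::-1])
E
```

```text
[0.49589557 0.07708832 0.01481376] [-3.14137901e+00 -1.28623780e-03 -1.74247237e-01] [-1.78022054 -0.19155613 -1.56362122]
[294, 162, 9, 9, 59] [371, 189, 10, 9, 49] tips in rail [-0.1473 -0.0258] yaw rel -0.133
[284, 136, 9, 10, 61] [363, 155, 9, 9, 53] tips in rail [-0.0878  0.0037] yaw rel -0.027
```

View pics/c3.png

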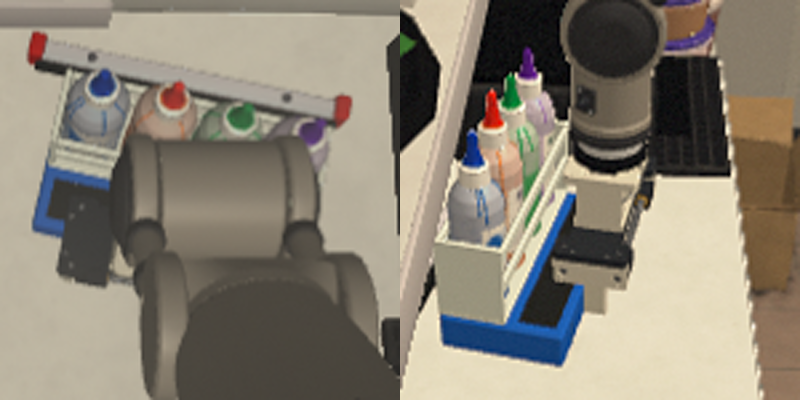

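The caddy is now about centred on the rail, with roughly 40 mm to go. I'll square the tool to the rail and push straight.

>>> {"api": "step_arm", "payload": {"commands": [{"translation": [2.5,0,0],"roll": 0.004},{"translation": [2.5,0,0],"roll": 0.004},{"translation": [2.5,0,0],"roll": 0.004},{"translation": [2.5,0,0],"roll": 0.004},{"translation": [2.5,0,0],"roll": 0.004},{"translation": [2.5,0,0],"roll": 0.004},{"translation": [2.5,0,0],"roll": 0},{"translation": [2.5,0,0],"roll": 0},{"translation": [2.5,0,0],"roll": 0},{"translation": [2.5,0,0],"roll": 0},{"translation": [2,0,0],"roll": 0},{"translation": [1,0,0],"roll": 0}]}}

```text
time: 7.28
tool_pos: [0.5218, 0.0718, 0.0148]
tool_rot: [3.141, 0.001, -0.198]
contact_force: [-6.1, 1.4, 2.9]
opening: 0.0913
grip_force: 3.0
```

Run:
```python
from h import *
im=read_camera("top");s=observe();print(s["tool_pos"],s["tool_rot"],s["contact_force"])
tips(im)
```

```text
[0.52206441 0.07175454 0.01483902] [ 3.14144864e+00  6.00922345e-04 -1.97952267e-01] [-4.88461528  0.28805452  2.1486258 ]
[286, 126, 8, 10, 57] [364, 143, 9, 9, 41] tips in rail [-0.0625  0.0045] yaw rel 0.006
```

>>> {"api": "step_arm", "payload": {"commands": [{"translation": [1,0,0],"roll": 0},{"translation": [1,0,0],"roll": 0},{"translation": [1,0,0],"roll": 0},{"translation": [1,0,0],"roll": 0},{"translation": [1,0,0],"roll": 0},{"translation": [1,0,0],"roll": 0},{"translation": [1,0,0],"roll": 0},{"translation": [1,0,0],"roll": 0}]}}

```text
time: 8.0
tool_pos: [0.5294, 0.0703, 0.0148]
tool_rot: [3.141, 0.001, -0.198]
contact_force: [-5.8, 0.5, 3.2]
opening: 0.0919
grip_force: 3.0
```

>>> {"api": "step_arm", "payload": {"commands": [{"translation": [1,0,0],"roll": 0},{"translation": [1,0,0],"roll": 0},{"translation": [1,0,0],"roll": 0}]}}

```text
time: 8.25
tool_pos: [0.5324, 0.0697, 0.0148]
tool_rot: [3.141, 0.001, -0.198]
contact_force: [-5.8, 1.1, 4.1]
opening: 0.0921
grip_force: 3.0
```

>>> {"api": "step_arm", "payload": {"commands": [{"translation": [1,0,0],"roll": 0},{"translation": [1,0,0],"roll": 0}]}}

```text
time: 8.42
tool_pos: [0.5332, 0.0695, 0.0148]
tool_rot: [3.141, 0.004, -0.198]
contact_force: [-10.7, 2.6, 9.8]
opening: 0.0922
grip_force: 6.3
```

>>> {"api": "step_arm", "payload": {"commands": [{"translation": [0.8,0,0],"roll": 0},{"translation": [0.7,0,0],"roll": 0}]}}

```text
time: 8.58
tool_pos: [0.5332, 0.0695, 0.0148]
tool_rot: [3.141, 0.007, -0.198]
contact_force: [-15.4, 4.9, 13.1]
opening: 0.0917
grip_force: 8.1
```

Run:
```python
from h import *
im=read_camera("top");s=observe();print(s["tool_pos"],s["tool_rot"],s["contact_force"])
tips(im)
```

```text
[0.53321057 0.06953232 0.01485851] [ 3.14097777  0.00675933 -0.19816369] [-14.02083369   3.44182199  10.47849908]
[287, 121, 8, 10, 56] [368, 138, 6, 9, 30] tips in rail [-0.0507  0.0035] yaw rel 0.009
```

Run:
```python
from h import *
im=read_camera("top");
a=cv2.resize(im[100:200,250:400],(800,533),interpolation=cv2.INTER_CUBIC)
cv2.imwrite("pics/c4.png",a[:,:,::-1])
im=read_camera("side");b=cv2.resize(im[110:230,160:310],(700,560),interpolation=cv2.INTER_CUBIC)
cv2.imwrite("pics/c5.png",b[:,:,::-1])
```

```text
(no output)
```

View pics/c4.png

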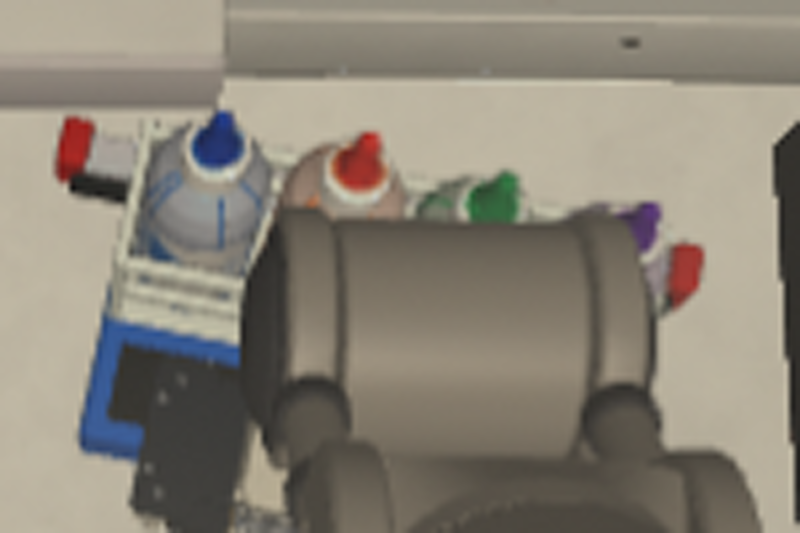

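View pics/c5.png

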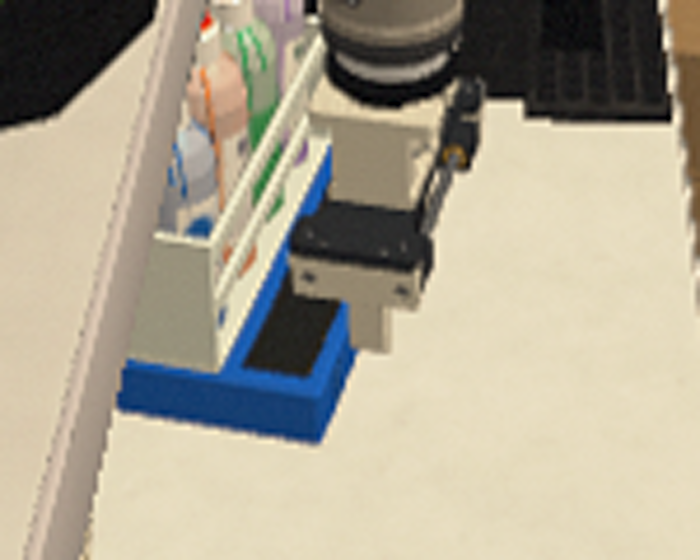

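The caddy is up against the rail: the tool has stopped and the force climbed to 15 N. It lies within both red caps. I'll back off and check it.

>>> {"api": "step_arm", "payload": {"commands": [{"translation": [-2,0,0],"roll": 0},{"translation": [-3,0,0],"roll": 0},{"translation": [-10,0,0],"roll": 0},{"translation": [-20,0,0],"roll": 0},{"translation": [-25,0,0],"roll": 0},{"translation": [-25,0,0],"roll": 0},{"translation": [-25,0,0],"roll": 0},{"translation": [-15,0,-20],"roll": 0},{"translation": [0,0,-38],"roll": 0},{"translation": [0,0,-38],"roll": 0},{"translation": [0,0,-38],"roll": 0},{"translation": [0,0,-38],"roll": 0},{"translation": [0,0,-38],"roll": 0},{"translation": [0,0,-38],"roll": 0},{"translation": [0,0,-38],"roll": 0}]}}

```text
time: 9.98
tool_pos: [0.4144, 0.0933, 0.3035]
tool_rot: [-3.141, -0.004, -0.198]
contact_force: [2.1, -1.0, -1.5]
opening: 0.0915
grip_force: 0.0
```

>>> {"api": "step_arm", "payload": {"commands": [{"translation": [-4,35,0],"roll": 0},{"translation": [-4,35,0],"roll": 0},{"translation": [-4,35,0],"roll": 0},{"translation": [-4,35,0],"roll": 0},{"translation": [-4,35,0],"roll": 0},{"translation": [-4,35,0],"roll": 0},{"translation": [-4,35,0],"roll": 0},{"translation": [-4,35,0],"roll": 0},{"translation": [0,0,0],"roll": 0}]}}

```text
time: 10.73
tool_pos: [0.3264, -0.1804, 0.3013]
tool_rot: [3.137, -0.003, -0.205]
contact_force: [-0.5, -0.4, 0.2]
opening: 0.0919
grip_force: 0.0
```

Run:
```python
from h import *
im=read_camera("top");s=observe();print(s["time"],s["tool_pos"],s["contact_force"]);tips(im)
i=im.astype(int); b=((i[...,2]-i[...,0]>50)&(i[...,2]-i[...,1]>30)).astype(np.uint8)
b[:, :255]=0;b[:150]=0;b[:,400:]=0
b=cv2.morphologyEx(b,cv2.MORPH_CLOSE,np.ones((3,3)))
c=max(cv2.findContours(b,cv2.RETR_EXTERNAL,cv2.CHAIN_APPROX_NONE)[0],key=cv2.contourArea)
p=cv2.approxPolyDP(cv2.convexHull(c),2,True)[:,0];R=np.array([[.98,-.199],[.199,.98]])
print(p.tolist(),((w("top",p,0)[:,:2]-[.6777,.039])@R.T).round(4).tolist())
a=cv2.resize(im[100:220,250:400],(750,600),interpolation=cv2.INTER_CUBIC)
cv2.imwrite("pics/c6.png",a[:,:,::-1])
```

```text
10.7833 [ 0.32705778 -0.17786217  0.30114389] [ 0.60309497  0.78285243 -0.57079698]
[287, 121, 8, 10, 55] [365, 138, 9, 10, 57] tips in rail [-0.0526  0.0052] yaw rel -0.01
[[269, 160], [359, 178], [361, 180], [358, 198], [354, 200], [268, 184], [265, 179]] [[-0.0658, 0.1264], [-0.0642, -0.1236], [-0.0686, -0.1298], [-0.1196, -0.1296], [-0.1272, -0.1199], [-0.1322, 0.1155], [-0.1203, 0.1262]]
```

View pics/c6.png

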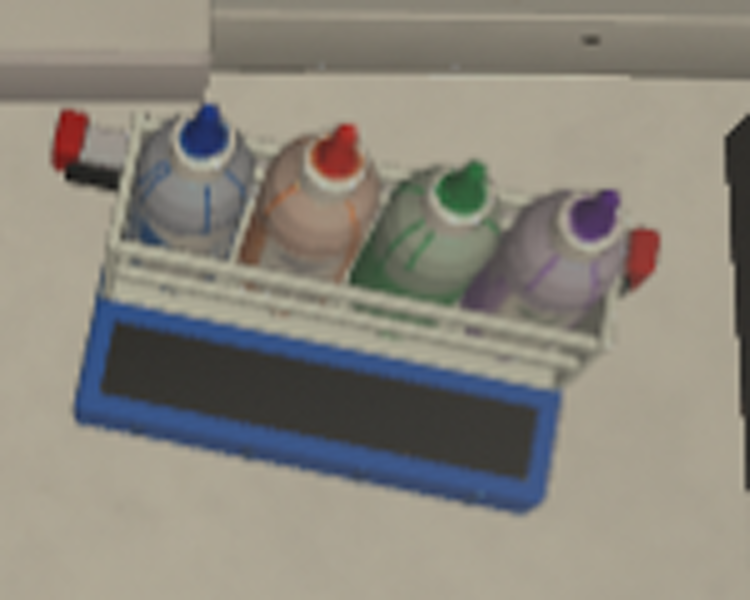

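The front edge lies about 130 mm from the rail face, which is the depth of the base, so the back is flush. It's parallel to the rail within about 0.01 rad and centred.

```bash
python3 -c "
from cell import *
print(hand_in())"
```

```text
the job is handed in; nothing more can be done
None
```

I pushed the caddy back on its blue base until it met the rail (peak force about 15 N at the tool). The last picture shows it upright, flush, square and centred between the end caps, and I handed the job in; no verdict was returned.

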